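Feed one spacer disc to the pellet die

TASK

Press the plunger of the disc feeder all the way down once and let it come back up, so that a single steel disc comes out onto the tray. Then, with the fingertips, push that disc sideways along the tray into the bay at the end where the knurled pellet die stands, up against the end stop. Do not pick anything up, eject no second disc, and leave the die, the flat tin and the other small things where they stand.

Things in the scene. Friction and masses are not known exactly. Their poses are not given: they have to be found in the camera images.
- feeder: Grey disc feeder, fixed. Origin: on the worktop under its magazine's axis; x runs from the outlet back to the plunger, y left, z up. Magazine: square tube 43 x 47 mm, 54 mm high, open on top. Behind it, to x = 102 mm, the 47 mm wide drive housing, 49 mm high (plunger collar 59 mm). In front a dark steel tray, top at z = 4 mm, x = -18 to -114, y = -118 to 118 mm, with a bay at each end.
- plunger_top (a point): Centre of the top face of the plunger's round black cap (32 mm diameter, flat top 26 mm), at feeder x = 60 mm, 101 mm above the worktop when up, 73 mm when fully down.
- plunger (a joint): Plunger travel in m: 0 up, 0.028 fully down. A spring brings it back up; it takes about 4 N to start and, with the discs' drag, 7 to 14 N fully down, a little more when pressed fast (35 N per m/s of damping).
- disc_0: Solid steel spacer disc, 32 mm diameter, 9 mm thick, about 30 g. Lowest of the four in the magazine, the one that comes out. Origin: centre of its underside, z up.
- disc_1: Second disc of the stack, same size and origin; must stay in the magazine.
- disc_2: Third disc of the stack, as above.
- disc_3: Top disc of the stack, as above.
- outlet (a point): Point on the tray before the outlet, feeder x = -72 mm, y = 0, z = 4 mm; axes as the feeder's. Pressing drives a hidden pusher, 2.5 mm per 1 mm of plunger travel: the lowest disc ends with its centre near feeder x = -69 mm, y = 0 (up to 20 mm farther if pressed fast). The next one drops down when the plunger is up. A front rail 8 mm high stands at x = -108 to -112 mm, y = -80 to 80.
- bay_left (a point): Where the centre of the disc's underside lies when it touches the end stop, centred in the bay at the feeder's +y end: feeder x = -72, y = 85, z = 4 mm. The bay is 48 mm wide inside, open above and towards the outlet; its cheeks and end stop stand 8 mm above the tray; the cheeks reach from the stop 16 mm back towards the outlet, then flare apart for another 11 mm.
- bay_right (a point): The same for the bay at the feeder's -y end: y = -85 mm.
- die: Knurled steel pellet die, upright cylinder 45 mm diameter, 38 mm high, standing loose on the worktop just beyond one end of the tray (about 80 mm from the bay point): it shows which bay is meant. Origin: centre of its underside.
- ring_tin: Flat round metal tin, 66 mm diameter, 21 mm high, loose, beyond the other end of the tray. Bystander. Origin: centre of its underside.
- punch: Steel die punch standing on its flange, 27 mm diameter, 52 mm high, loose, on the -y side of the feeder. Bystander. Origin: centre of its underside.
- crucible_1: Small nickel crucible, 25 mm diameter, 16 mm high, loose, on the +y side of the feeder. Bystander. Origin: centre of its underside.
Mind the look-alikes: they are no part of the job. Of the things that look like the die, take the one that is farthest to the robot's left at the start.

How it is judged:
On the way, in this order (a step that is already met when the one before it is completed fails the run):
1. the plunger is pressed fully down (value of joint plunger above 0.0255 m), for 0.05 s.
2. the plunger is back up and one disc lies on the tray in front of the outlet (value of joint plunger below 0.004 m and x of disc_0 in the frame of feeder below -0.045 m and horizontal distance between disc_0 and outlet below 0.05 m), for 0.1 s.
3. the disc is in the bay beside the die (((horizontal distance between disc_0 and bay_left below 0.014 m and horizontal distance between die and bay_left below 0.12 m) or (horizontal distance between disc_0 and bay_right below 0.014 m and horizontal distance between die and bay_right below 0.12 m))), for 0.1 s.
At the end, for the whole second after the job is handed in: The ejected disc lies flat and at rest on the tray in the bay nearest the die, its centre within 14 mm of the seated point; the plunger is up (within 4 mm); the other three discs are in the magazine (within 12 mm of its axis); die, tin, punch and crucible stand upright (((horizontal distance between disc_0 and bay_left below 0.014 m and horizontal distance between die and bay_left below 0.12 m) or (horizontal distance between disc_0 and bay_right below 0.014 m and horizontal distance between die and bay_right below 0.12 m)) and horizontal distance between each of disc_1, disc_2, disc_3 and feeder below 0.012 m and value of joint plunger below 0.004 m and linear speed of disc_0 below 0.01 m/s and angle between disc_0's own z axis and vertical below 0.1 rad and height (world z) of disc_0 below 0.008 m and angle between each of die, ring_tin, punch, crucible_1's own z axis and vertical below 0.15 rad); the robot touches nothing.
It fails at once if a second disc is pushed out of the magazine (horizontal distance between any of disc_1, disc_2, disc_3 and feeder above 0.015 m).
It fails at once if the ejected disc is lifted or carried (height (world z) of disc_0 above 0.018 m).
It fails at once if a disc of the stack is lifted out (height (world z) of disc_3 above 0.045 m).
It fails at once if the die, tin, punch or crucible is moved more than 15 mm or lifted (distance of any of die, ring_tin, punch, crucible_1 from where it was at the start of the episode above 0.015 m).
It also fails if it takes over 38 s, if anything falls off the work surface, if the arm or the gripper's body presses on something with over 40 N, if the wrist force passes 120 N, or if a joint passes its speed limit or range.

ROBOT

A 7-joint arm with a two-finger parallel gripper is mounted at the origin on a cart in front of the work surface, level with it; the furniture and walls round the work are solid. World frame = base frame: x ahead of the robot, y to its left, z up, the work surface at z = 0. Lengths are in m, angles in rad, forces in N, time in s.
With the tool pointing down it reaches from about 0.425 to 0.925 m from the base axis. Payload 6.8 kg.
Tool frame: the origin (TCP) lies at the very end of the fingers, on their centre line; the grasp point (between the pads) lies 19 mm behind it; z points along the fingers, y is the direction in which the jaws open and shut (so a half turn about z gives the same grasp; the last joint's range is limited). The gripper opens to 85 mm and grips with 20 to 120 N. Pads are 22 mm wide; open, the fingers measure 114 mm over their backs; the gripper's body (76 mm by 85 mm) begins 54 mm behind the grasp point. The pads swing forward as they close: fully open they stand 13 mm farther back than shut.
Start: joints at [1.198, 0.477, 0.022, 1.555, -0.011, 1.109, -0.083], TCP at [0.177, -0.651, 0.231] pointing down, gripper open.
Joint ranges: [-2.96, 2.96], [-0.34, 2.1], [-1.41, 1.46], [0.24, 2.44], [-1.37, 4.51], [0.17, 1.92], [-2.96, 2.96]. Speed limits (rad/s): [2.39, 2.39, 3.14, 3.14, 3.14, 3.14, 3.14].

INTERFACE

Orientations are given as a rotation vector (axis times angle).
In Python, from plant import env gives the robot as it stands.
- The arm moves only by the shell command python3 -m crank 'ROWS' [FORCE]. ROWS is JSON, a list that holds one entry, the list of rows, each a list of 7 numbers: the closure in counts, from 0 (fully open) to 255 (shut), then the shift along the tool's x, y, z normalised to -1 to 1, where 1 is 0.3 m, then the turn, a rotation vector about the tool's x, y, z normalised to -1 to 1, where 1 is 5 degrees. A call has exactly 5 rows; each row shifts and turns the commanded pose from where the row before left it, along the tool's axes as they then stand; what a row does not reach is not made up. A row lasts 1/10 s, in which the tool goes at most 50 mm and 8.59 degrees, less where a joint would pass 70% of its speed; a pose out of reach is approached as far as the arm can. A call with a number of a shift or a turn outside -1 to 1 is refused whole. A call with a gripper value outside its range is refused whole. The fingers move at their own pace and stop on an object; FORCE is the grip in N (left out, the last holds). Time passes only in rows, so rows that do not move let the fingers close, or fill a call up. It gives the time, the measured TCP pose, the force and the opening at its end, in the units of the state.
- env.get_state(): the state, without advancing time (a new reading comes with each control period).
- env.snapshot(name): name is "side" or "top"; returns a dict with "image" (480x640x3 uint8, red, green, blue), "camera_matrix" (3x3 intrinsics, pixels), "camera_from_world" (4x4, takes a point from world to camera coordinates). Camera axes: x right, y down, z forward; pixel columns grow to the right and rows downward; lengths in m; the calibration is good to about 2 mm. A picture is of the moment at which its call begins. There is no depth.
- env.hand_in(): hands the job in, once; it reports no verdict.
Trained networks look in a picture, given as the dict that the camera call returned (one of the last four; its "shot" number tells which), for a name from the list of things; names that differ only in an ending like _2 or _b are one class to them, and where a whole thing is asked for, a point or a joint stands for the part that bears it (a point fixed in the world has none). Each returns a list of dicts, best first, with "p" (0 to 1); they miss things now and then, are a little off and sometimes report something else, mostly with a low value. They report only what shows in the picture. A call takes as long as a camera call. They do not tell look-alikes from the thing itself.
- env.spot_in(picture, thing): "uv" ([column, row] in pixels, amid what is visible of it).
- env.regions_of(picture, thing): "mask" (480x640 bool, what is visible of it) and "uv" ([column, row] in pixels, amid what is visible of it).
The state is a dict: "t": time; "qpos": joint angles; "dq": joint speeds; "joint_efforts": joint torques, N m; "position": TCP position; "ee_rot": TCP orientation; "wrist_force": force on the tool from outside, world axes, zero at the start; "ft_torque": the same for the moment, N m; "finger_gap": finger opening in m.
Only numpy, scipy, OpenCV 4.12 (cv2) and the standard library are available. Lean on these libraries where they do the work, as an engineer would, in place of code of your own. Each camera call takes 0.05 s, during which the arm holds its last target.

## Working session

There is one attempt and no reset: what is moved stays moved. The work goes in short steps, Python scripts to look and compute and a shell command to move; the robot and the scene stay as the last step left them, time stands still between calls to the robot, and variables do not carry over. Pictures are saved under pics/ and viewed, and the job is handed in when it is done.

```bash
ls; mkdir -p pics
python3 - <<'E'
from plant import env
import cv2,numpy as np
print(env.get_state())
for n in ("side","top"):
    s=env.snapshot(n); cv2.imwrite(f"pics/{n}0.png",s["image"][...,::-1]); print(n,s["shot"],s["camera_matrix"].tolist(),np.round(s["camera_from_world"],4).tolist())
    for th in ("feeder","plunger_top","die","ring_tin","punch","crucible_1"):
        print(th,[(np.round(d["uv"],1).tolist(),round(d["p"],2)) for d in env.regions_of(s,th)][:5])
E
```

```text
pics
{'t': 0.0, 'qpos': array([ 1.1978845 ,  0.47777356,  0.022365  ,  1.55645253, -0.01147837,
        1.10928037, -0.08310001]), 'dq': array([-0.00046845, -0.00073577,  0.00053745, -0.00062906,  0.00100392,
       -0.00040335,  0.00059764]), 'joint_efforts': array([ 1.06214833e-03, -5.96439135e+01,  1.60855427e+00, -2.81199718e+01,
        1.25398379e-02,  9.37726203e-03,  2.67482037e-06]), 'position': array([ 0.1764781 , -0.65091624,  0.23034355]), 'ee_rot': array([-3.11236721e+00, -4.14534938e-01,  6.21624783e-04]), 'wrist_force': array([ 0.13645655, -0.0404938 , -0.35507477]), 'ft_torque': array([-0.01622378, -0.00236093, -0.01016146]), 'finger_gap': 0.08519015351197919}
side 1 [[486.54130660019774, 0.0, 306.05690286657585], [0.0, 486.54130660019774, 236.27109785600467], [0.0, 0.0, 1.0]] [[0.8314, -0.5557, 0.0028, -0.4244], [-0.3235, -0.4881, -0.8106, 0.2735], [0.4518, 0.673, -0.5856, 0.6572], [0.0, 0.0, 0.0, 1.0]]
feeder [([330.3, 297.4], 0.58)]
plunger_top [([372.1, 247.5], 0.49)]
die [([261.2, 252.1], 0.92), ([212.3, 303.9], 0.9), ([247.9, 328.5], 0.81), ([358.3, 239.5], 0.78)]
ring_tin [([362.6, 375.4], 0.92)]
punch [([397.5, 322.4], 0.61)]
crucible_1 [([335.5, 258.7], 0.47)]
top 2 [[499.1706912561986, 0.0, 314.51143996495824], [0.0, 499.1706912561986, 234.53207422103708], [0.0, 0.0, 1.0]] [[-0.0278, -0.9996, 0.0059, 0.0512], [-0.9831, 0.0263, -0.1813, 0.5172], [0.181, -0.0109, -0.9834, 0.876], [0.0, 0.0, 0.0, 1.0]]
feeder [([354.7, 247.2], 0.74)]
plunger_top [([360.5, 176.3], 0.48)]
die [([305.7, 323.6], 0.96), ([265.8, 251.8], 0.81), ([351.1, 313.2], 0.7), ([301.4, 158.1], 0.56), ([304.0, 188.7], 0.25)]
ring_tin [([443.7, 252.4], 0.78)]
punch [([409.3, 200.5], 0.46)]
crucible_1 []
```

View pics/side0.png

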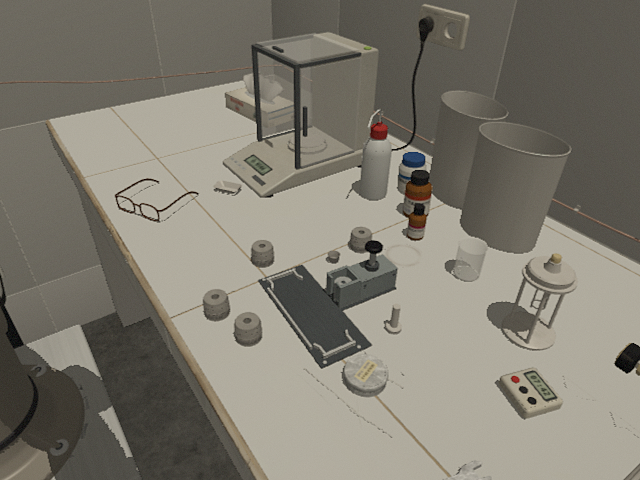

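View pics/top0.png

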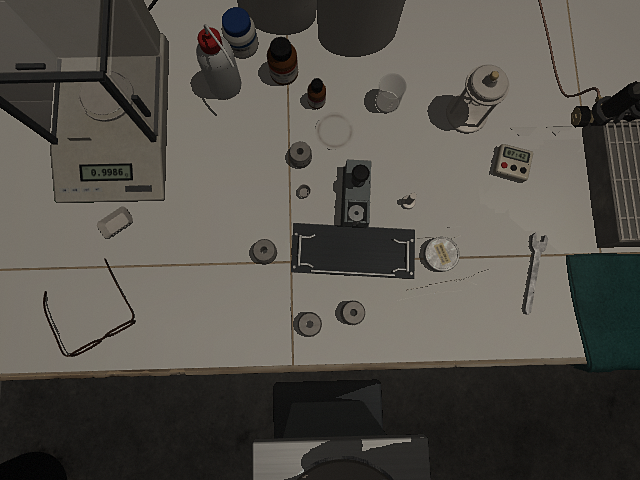

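The top view (up = +x, left = +y) shows the feeder with its tray in front, plunger cap near (360,175) and magazine near (356,213). The tin is at the right end (442,253). The die farthest left is at (264,251), at the tray's left end. Next I'll fit the feeder pose.

```bash
cat > h.py <<'E'
import numpy as np,cv2
def ray(s,uv,z):
    K=np.array(s["camera_matrix"]);T=np.array(s["camera_from_world"])
    d=T[:3,:3].T@np.linalg.inv(K)@np.array([uv[0],uv[1],1.]); c=-T[:3,:3].T@T[:3,3]
    return c+d*(z-c[2])/d[2]
def proj(s,P):
    K=np.array(s["camera_matrix"]);T=np.array(s["camera_from_world"])
    p=(T[:3,:3]@np.atleast_2d(P).T+T[:3,3:]); q=K@p; return (q[:2]/q[2]).T
def crop(s,x0,y0,w,h,k,fn):
    im=s["image"][y0:y0+h,x0:x0+w,::-1]; cv2.imwrite(fn,cv2.resize(im,None,fx=k,fy=k,interpolation=cv2.INTER_CUBIC))
E
python3 - <<'E'
from plant import env
from h import *
import pickle
s=env.snapshot("top"); t=env.snapshot("side")
pickle.dump((s,t),open("s0.pkl","wb"))
crop(s,245,150,200,140,4,"pics/topc.png"); crop(t,240,220,180,150,4,"pics/sidec.png")
print(ray(s,(265.8,251.8),.019),ray(s,(360.5,176.3),.095))
E
```

```text
[0.49282071 0.12990791 0.019     ] [ 0.61342159 -0.04767611  0.095     ]
```

View pics/topc.png

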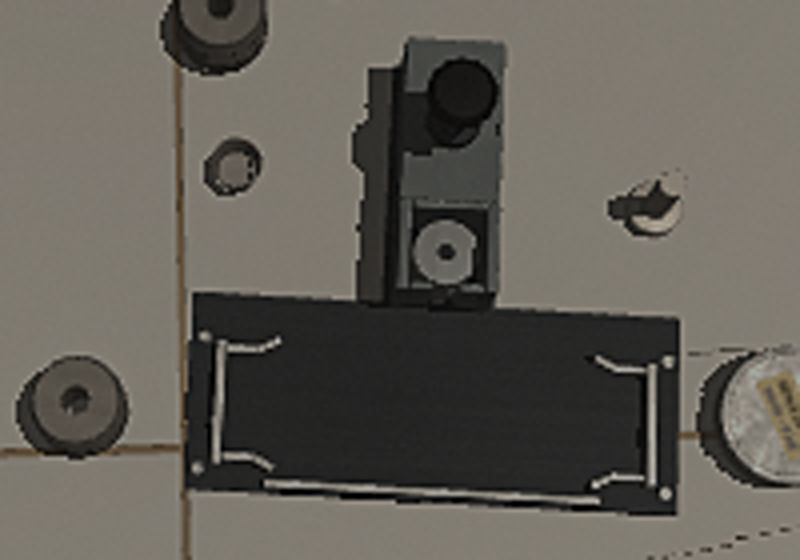

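View pics/sidec.png

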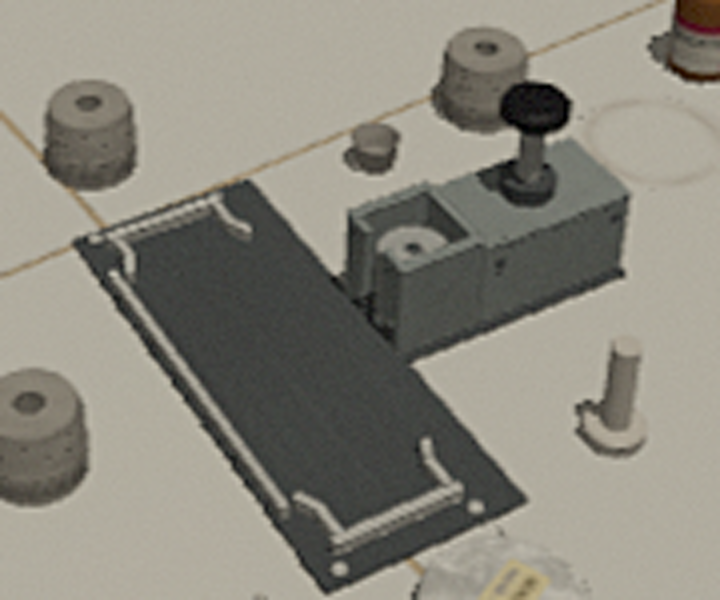

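```bash
cat > fit.py <<'E'
from h import *
import pickle
from scipy.optimize import least_squares
s,t=pickle.load(open("s0.pkl","rb"))
O=np.array([[-18,118,4],[-18,-118,4],[-114,-118,4],[-114,118,4],[60,0,101]])/1e3
top=np.array([[192,293],[679,319],[677,515],[187,488],[464,91]])/4+[245-.4,150-.4]
side=np.array([[250,180],[526,499],[328,593],[75,241],[535,101]])/4+[240-.4,220-.4]
def W(p,O): c,n=np.cos(p[2]),np.sin(p[2]); return O@np.array([[c,n,0],[-n,c,0],[0,0,1]])+[p[0],p[1],0]
for nm,f in (("both",[(s,top),(t,side)]),("top",[(s,top)]),("side",[(t,side)])):
    r=least_squares(lambda p:np.concatenate([(proj(c,W(p,O))-m).ravel() for c,m in f]),[.55,-.05,0])
    print(nm,r.x.round(4),np.abs(r.fun).max().round(2), r.fun.round(1))
    if nm=="both":p=r.x
print("plunger",W(p,O[4:]),"outlet",W(p,np.array([[-.072,0,.004]])),"bayL",W(p,np.array([[-.072,.085,.004]])),"bayR",W(p,np.array([[-.072,-.085,.004]])))
print("die",ray(s,(245+75/4,150+400/4),.038),ray(t,(262,246),.038))
np.save("pose.npy",p)
E
python3 fit.py
```

```text
both [ 0.5597 -0.0426 -0.0803] 1.29 [ 1.1 -0.4  0.6 -0.5  0.3 -0.2 -0.7  0.  -0.1 -0.4 -0.4 -0.5  0.6  0.3
 -0.9 -0.1 -1.3 -0.2  0.2 -0.3]
top [ 0.5592 -0.0421 -0.0799] 0.9 [ 0.9 -0.1  0.4 -0.2  0.1  0.1 -0.9  0.3 -0.3 -0.1]
side [ 0.5601 -0.0431 -0.0812] 0.96 [-0.  -0.5  1.   0.4 -0.6 -0.  -1.  -0.2  0.6 -0.2]
plunger [[ 0.61954619 -0.04744476  0.101     ]] outlet [[ 0.48797105 -0.03686254  0.004     ]] bayL [[0.49478536 0.04786388 0.004     ]] bayR [[ 0.48115674 -0.12158895  0.004     ]]
die [0.49342644 0.13199467 0.038     ] [0.494597   0.13067435 0.038     ]
```

```bash
cat > d.py <<'E'
import sys
from plant import env
from h import *
from scipy.spatial.transform import Rotation as R
p=np.load("pose.npy")
def show(F,z):
    # target in feeder frame x,y ; world z ; tool y along feeder +x, z down
    st=env.get_state(); c,n=np.cos(p[2]),np.sin(p[2])
    P=np.array([p[0]+c*F[0]-n*F[1],p[1]+n*F[0]+c*F[1],z])
    A=R.from_rotvec(st["ee_rot"]); yf=np.array([c,n,0]); zf=np.array([0,0,-1.]); xf=np.cross(yf,zf)
    B=R.from_matrix(np.c_[xf,yf,zf])
    d=st["position"]-[p[0],p[1],0]
    print("t",round(st["t"],2),"pos",st["position"].round(4),"feeder xy",(np.array([c*d[0]+n*d[1],-n*d[0]+c*d[1]])*1e3).round(1),"F",np.round(st["wrist_force"],1),"gap",round(st["finger_gap"],4))
    print("shift tool/0.3:",(A.inv().apply(P-st["position"])/.3).round(4),"turn/5deg:",((A.inv()*B).as_rotvec()/np.radians(5)).round(2))
show((float(sys.argv[1]),float(sys.argv[2])),float(sys.argv[3]))
E
python3 d.py .06 0 .15
python3 -m crank '[[[255,0.16,-0.01,0,0,0,-0.84],[255,0.165,-0.01,0,0,0,-0.84],[255,0.165,-0.01,0,0,0,-0.84],[255,0.165,-0.01,0,0,0,-0.84],[255,0.165,-0.01,0,0,0,-0.84]]]' 40
python3 d.py .06 0 .15
```

```text
t 0.8 pos [ 0.1767 -0.6515  0.2313] feeder xy [-333.  -637.6] F [-0.6  0.6  0.2] gap 0.0858
shift tool/0.3: [ 1.9517 -1.557   0.2711] turn/5deg: [  0.     0.   -14.05]
t: 1.3
position: [0.3966, -0.5389, 0.2314]
ee_rot: [2.984, 0.979, 0.0]
wrist_force: [0.5, -0.4, 0.9]
finger_gap: 0.0122
t 1.3 pos [ 0.3966 -0.5389  0.2314] feeder xy [-122.8 -507.7] F [ 0.5 -0.4  0.9] gap 0.0122
shift tool/0.3: [ 1.5691 -0.8795  0.2709] turn/5deg: [ 0.01  0.   -9.81]
```

```bash
python3 -m crank '[[[255,0.165,-0.014,0,0,0,-0.84],[255,0.165,-0.014,0,0,0,-0.84],[255,0.165,-0.014,0,0,0,-0.84],[255,0.165,-0.014,0,0,0,-0.84],[255,0.165,-0.014,0,0,0,-0.84]]]' && python3 -m crank '[[[255,0.165,-0.014,0.02,0,0,-0.9],[255,0.165,-0.014,0.02,0,0,-0.9],[255,0.16,-0.014,0.02,0,0,-0.9],[255,0.16,-0.014,0.02,0,0,-0.9],[255,0.16,-0.014,0.02,0,0,-0.9]]]'
python3 d.py .06 0 .15
```

```text
t: 1.8
position: [0.5569, -0.3506, 0.2314]
ee_rot: [2.756, 1.507, 0.0]
wrist_force: [0.7, -0.8, 0.3]
finger_gap: 0.0003
t: 2.3
position: [0.635, -0.1212, 0.2012]
ee_rot: [2.409, 2.016, 0.001]
wrist_force: [0.2, 0.1, -0.8]
finger_gap: 0.0002
t 2.3 pos [ 0.635  -0.1212  0.2012] feeder xy [ 81.3 -72.3] F [ 0.2  0.1 -0.8] gap 0.0002
shift tool/0.3: [ 0.2329 -0.0943  0.1707] turn/5deg: [ 0.01  0.   -1.11]
```

```bash
python3 -m crank '[[[255,0.12,-0.045,0.04,0,0,-0.6],[255,0.11,-0.045,0.05,0,0,-0.51],[255,0,0,0.05,0,0,0],[255,0,0,0.03,0,0,0],[255,0,0,0,0,0,0]]]'
python3 d.py .06 0 .106
python3 - <<'E'
from plant import env
from h import *
s=env.snapshot("side"); crop(s,280,160,180,150,4,"pics/sidep.png")
s=env.snapshot("top"); crop(s,270,100,180,150,4,"pics/topp.png")
E
```

```text
t: 2.8
position: [0.6176, -0.0525, 0.1489]
ee_rot: [-2.314, -2.124, 0.004]
wrist_force: [0.1, -0.3, -0.2]
finger_gap: -0.0002
t 2.8 pos [ 0.6176 -0.0525  0.1489] feeder xy [58.5 -5.2] F [ 0.1 -0.3 -0.2] gap -0.0002
shift tool/0.3: [0.0176 0.0052 0.1428] turn/5deg: [-0.03  0.01 -0.06]
```

View pics/sidep.png

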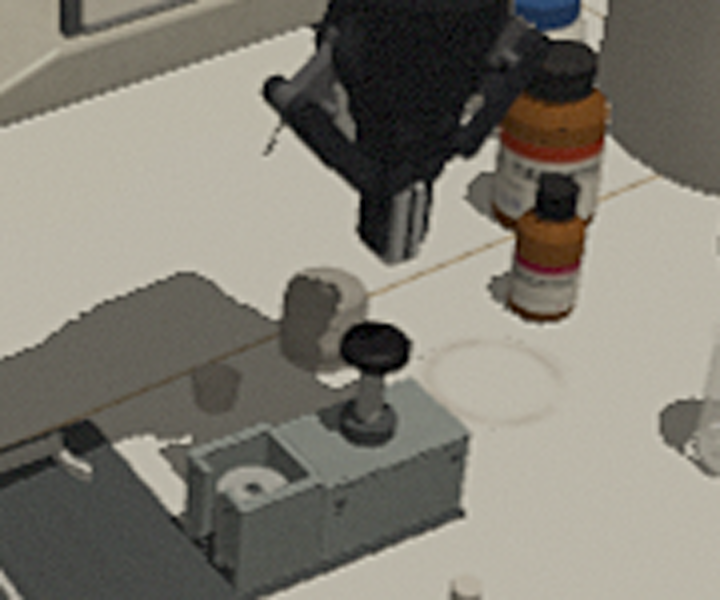

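The side view shows the shut fingertips at crop (392,255), above the cap at crop (375,340) and about 5 mm to its right, which agrees with the state.

```bash
python3 -m crank '[[[255,0.017,0.005,0.04,0,0,-0.06],[255,0,0,0.05,0,0,0],[255,0,0,0.04,0,0,0],[255,0,0,0.012,0,0,0],[255,0,0,0,0,0,0]]]'
python3 d.py .06 0 .101
```

```text
t: 3.4
position: [0.6195, -0.0458, 0.1065]
ee_rot: [-2.305, -2.132, 0.002]
wrist_force: [0.1, -0.3, 0.0]
finger_gap: -0.0
t 3.4 pos [ 0.6195 -0.0458  0.1065] feeder xy [59.9  1.6] F [ 0.1 -0.3  0. ] gap -0.0
shift tool/0.3: [-0.0054  0.0005  0.0183] turn/5deg: [-0.02  0.    0.02]
```

```bash
python3 -m crank '[[[255,-0.005,0,0.015,0,0,0],[255,0,0,0.008,0,0,0],[255,0,0,0.008,0,0,0],[255,0,0,0.008,0,0,0],[255,0,0,0.008,0,0,0]]]'
python3 -m crank '[[[255,0,0,0.008,0,0,0],[255,0,0,0.008,0,0,0],[255,0,0,0.008,0,0,0],[255,0,0,0.008,0,0,0],[255,0,0,0.008,0,0,0]]]'
python3 d.py .06 0 .073
```

```text
t: 3.9
position: [0.6205, -0.0476, 0.0947]
ee_rot: [2.306, 2.132, 0.0]
wrist_force: [-2.2, -1.1, 8.1]
finger_gap: -0.0001
t: 4.4
position: [0.6205, -0.0476, 0.0827]
ee_rot: [2.306, 2.132, 0.0]
wrist_force: [-2.5, -0.8, 8.0]
finger_gap: 0.0001
t 4.4 pos [ 0.6205 -0.0476  0.0827] feeder xy [61.  -0.1] F [-2.5 -0.8  8. ] gap 0.0001
shift tool/0.3: [ 0.0003 -0.0033  0.0324] turn/5deg: [0.01 0.01 0.02]
```

```bash
python3 -m crank '[[[255,0,0,0.007,0,0,0],[255,0,0,0.007,0,0,0],[255,0,0,0.006,0,0,0],[255,0,0,0.006,0,0,0],[255,0,0,0,0,0,0]]]'
python3 d.py .06 0 .073
```

```text
t: 4.9
position: [0.6205, -0.0476, 0.0748]
ee_rot: [2.306, 2.132, 0.0]
wrist_force: [-2.3, -0.3, 6.7]
finger_gap: 0.0002
t 4.9 pos [ 0.6205 -0.0476  0.0748] feeder xy [61.  -0.1] F [-2.3 -0.3  6.7] gap 0.0002
shift tool/0.3: [ 0.0004 -0.0033  0.006 ] turn/5deg: [0.01 0.01 0.02]
```

```bash
python3 -m crank '[[[255,0,0,0.003,0,0,0],[255,0,0,0.003,0,0,0],[255,0,0,0.002,0,0,0],[255,0,0,0,0,0,0],[255,0,0,0,0,0,0]]]'
python3 d.py .06 0 .073
```

```text
t: 5.4
position: [0.6206, -0.0476, 0.0731]
ee_rot: [2.306, 2.131, 0.0]
wrist_force: [-4.0, -0.8, 11.9]
finger_gap: -0.0002
t 5.4 pos [ 0.6206 -0.0476  0.0731] feeder xy [61.1 -0.1] F [-4.  -0.8 11.9] gap -0.0002
shift tool/0.3: [ 0.0004 -0.0035  0.0003] turn/5deg: [0.01 0.01 0.02]
```

```bash
python3 -m crank '[[[255,0,0,0.003,0,0,0],[255,0,0,0.003,0,0,0],[255,0,0,0,0,0,0],[255,0,0,0,0,0,0],[255,0,0,0,0,0,0]]]'
python3 d.py .06 0 .073
```

```text
t: 5.9
position: [0.6208, -0.0476, 0.073]
ee_rot: [2.306, 2.131, 0.0]
wrist_force: [-9.4, -0.4, 23.5]
finger_gap: -0.0002
t 5.9 pos [ 0.6208 -0.0476  0.073 ] feeder xy [61.2 -0.1] F [-9.4 -0.4 23.5] gap -0.0002
shift tool/0.3: [ 0.0003 -0.0041 -0.0002] turn/5deg: [0.02 0.02 0.02]
```

Hard stop reached at 0.073 m with the force rising. Releasing now.

```bash
python3 -m crank '[[[255,0,0,-0.02,0,0,0],[255,0,0,-0.03,0,0,0],[255,0,0,-0.04,0,0,0],[255,0,0,-0.06,0,0,0],[255,0,0,-0.08,0,0,0]]]'
python3 d.py -.07 -.045 .14
python3 - <<'E'
from plant import env
from h import *
s=env.snapshot("side"); crop(s,240,200,180,150,4,"pics/sideq.png")
print([(np.round(d["uv"],1).tolist(),round(d["p"],2)) for d in env.spot_in(s,"disc_0")])
s=env.snapshot("top"); crop(s,245,150,200,140,4,"pics/topq.png")
print([(np.round(d["uv"],1).tolist(),round(d["p"],2)) for d in env.spot_in(s,"disc_0")])
E
```

```text
t: 6.4
position: [0.6194, -0.0472, 0.1388]
ee_rot: [-2.305, -2.132, 0.002]
wrist_force: [0.2, 1.0, 0.3]
finger_gap: -0.0
t 6.4 pos [ 0.6194 -0.0472  0.1388] feeder xy [59.9  0.3] F [0.2 1.  0.3] gap -0.0
shift tool/0.3: [-0.1499 -0.4332 -0.0031] turn/5deg: [-0.02 -0.    0.03]
[([308.7, 310.7], 0.59), ([341.3, 282.5], 0.53)]
[([351.3, 251.4], 0.62), ([358.9, 216.4], 0.49)]
```

View pics/sideq.png

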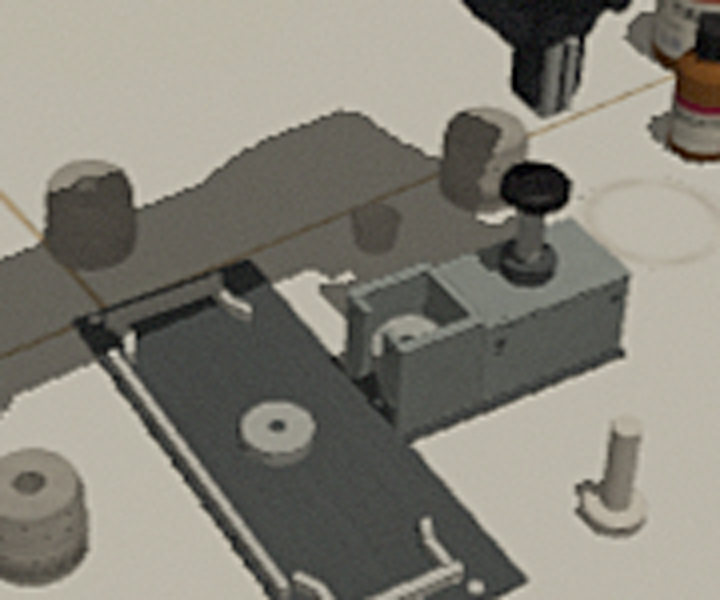

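View pics/topq.png

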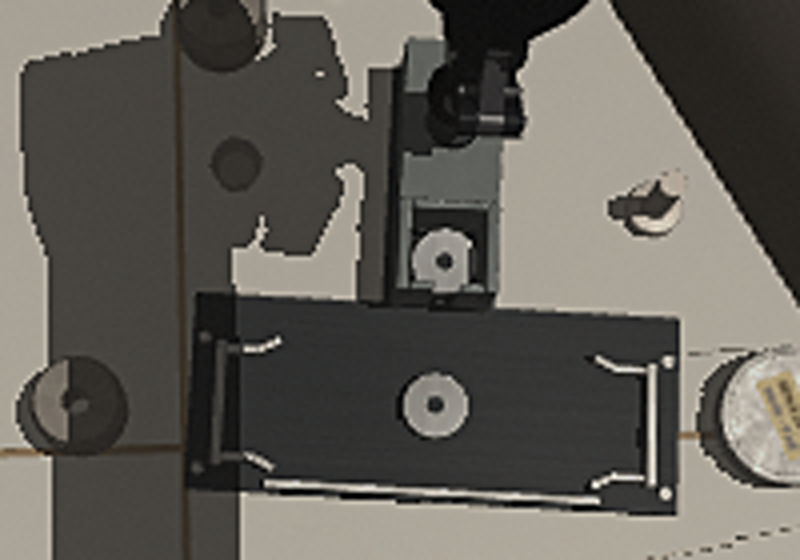

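One disc lies on the tray (top crop (435,404), side crop (278,426)) and the plunger is up.

```bash
python3 - <<'E'
from h import *
import pickle
s,t=pickle.load(open("s0.pkl","rb"));p=np.load("pose.npy");c,n=np.cos(p[2]),np.sin(p[2])
for q in (ray(s,(353.4,250.6),.013),ray(t,(309.,306.2),.013)):
    d=q-[p[0],p[1],0]; print(q,(c*d[0]+n*d[1])*1e3,(-n*d[0]+c*d[1])*1e3)
E
python3 -m crank '[[[200,-0.05,-0.14,-0.02,0,0,0],[200,-0.05,-0.14,0,0,0,0],[200,-0.05,-0.14,0,0,0,0],[200,0,-0.013,0.03,0,0,0],[200,0,0,0.06,0,0,0]]]'
python3 d.py -.07 -.045 .04
```

```text
[ 0.4915411  -0.03660304  0.013     ] -68.4622486911697 0.5448701086897372
[ 0.49200191 -0.03675865  0.013     ] -67.99044714081016 0.42670374267183686
t: 7.1
position: [0.4862, -0.0827, 0.1177]
ee_rot: [2.307, 2.13, -0.0]
wrist_force: [0.3, -0.1, 0.8]
finger_gap: 0.0181
t 7.1 pos [ 0.4862 -0.0827  0.1177] feeder xy [-70.1 -45.9] F [ 0.3 -0.1  0.8] gap 0.0181
shift tool/0.3: [0.0032 0.     0.2589] turn/5deg: [0.01 0.01 0.01]
```

```bash
python3 -m crank '[[[200,0,0.004,0.1,0,0,0],[200,0,0,0.1,0,0,0],[200,0,0,0.05,0,0,0],[200,0,0,0.03,0,0,0],[200,0,0,0,0,0,0]]]'
python3 d.py -.0685 -.045 .009
python3 - <<'E'
from plant import env
from h import *
s=env.snapshot("side"); crop(s,240,200,180,150,4,"pics/sider.png")
s=env.snapshot("top"); crop(s,245,150,200,140,4,"pics/topr.png")
E
```

```text
t: 7.6
position: [0.4875, -0.0817, 0.0322]
ee_rot: [-2.304, -2.132, 0.002]
wrist_force: [0.5, 0.3, 0.1]
finger_gap: 0.0188
t 7.6 pos [ 0.4875 -0.0817  0.0322] feeder xy [-68.9 -44.7] F [0.5 0.3 0.1] gap 0.0188
shift tool/0.3: [-0.0011  0.0014  0.0773] turn/5deg: [-0.03 -0.    0.03]
```

View pics/sider.png

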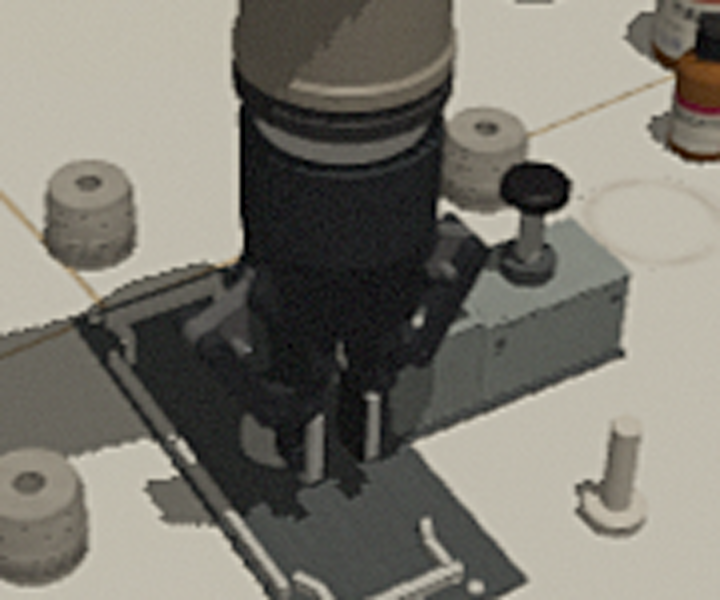

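View pics/topr.png

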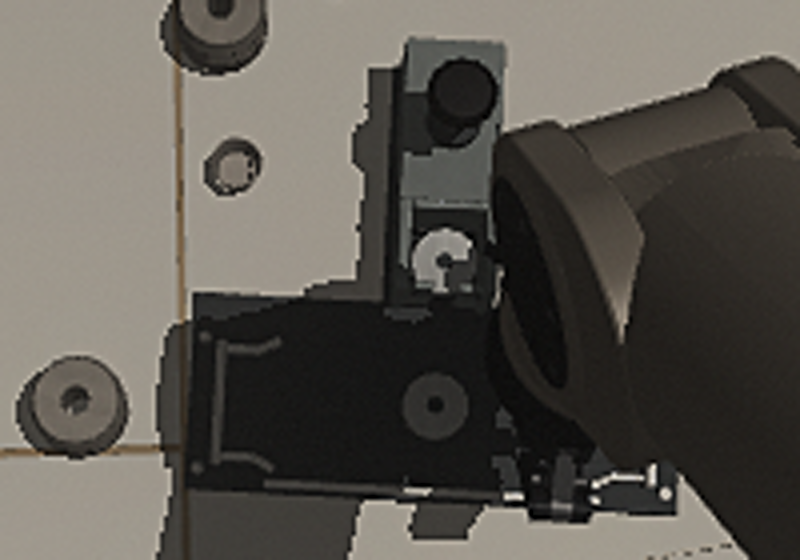

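Run:
```python
from h import *
import pickle
s,t=pickle.load(open("s0.pkl","rb"));p=np.load("pose.npy");c,n=np.cos(p[2]),np.sin(p[2])
T=t["camera_from_world"];K=t["camera_matrix"];C=-T[:3,:3].T@T[:3,3]
for uv in ((480,245),(440,330),(410,390),(385,455),(320,475)):
  d=T[:3,:3].T@np.linalg.inv(K)@[uv[0]/4+240,uv[1]/4+200,1]
  nn=np.array([-n,c,0]); k=(-.052-nn@(C-[p[0],p[1],0]))/(nn@d); q=C+k*d; e=q-[p[0],p[1],0]
  print(uv,"fx",(c*e[0]+n*e[1])*1e3,"z",q[2]*1e3)
```

```text
(480, 245) fx -5.9062203093146 z 125.96828492775236
(440, 330) fx -22.272685566451024 z 88.46892421694652
(410, 390) fx -35.10472935327747 z 61.47317645815542
(385, 455) fx -45.66159834050767 z 29.57267480735681
(320, 475) fx -77.10507587171374 z 33.377043538082575
```

```bash
python3 -m crank '[[[200,0,-0.006,0.04,0,0,0.03],[200,0,0,0.03,0,0,0],[200,0,0,0.008,0,0,0],[200,0.03,0,0,0,0,0],[200,0.02,0,0,0,0,0]]]'
python3 d.py -.071 .061 .009
```

```text
t: 8.2
position: [0.488, -0.0659, 0.0103]
ee_rot: [-2.309, -2.13, -0.001]
wrist_force: [0.7, -0.3, 0.4]
finger_gap: 0.0187
t 8.2 pos [ 0.488  -0.0659  0.0103] feeder xy [-69.7 -29. ] F [ 0.7 -0.3  0.4] gap 0.0187
shift tool/0.3: [ 0.2998 -0.0046  0.0044] turn/5deg: [ 0.   -0.01 -0.  ]
```

```bash
python3 -m crank '[[[200,0.03,-0.003,0.003,0,0,0],[200,0.03,-0.002,0,0,0,0],[200,0.03,0,0,0,0,0],[200,0.03,0,0,0,0,0],[200,0.03,0,0,0,0,0]]]'
python3 d.py -.071 .061 .009
python3 - <<'E'
from plant import env
from h import *
s=env.snapshot("top"); crop(s,245,150,200,140,4,"pics/topt.png")
E
```

```text
t: 8.7
position: [0.49, -0.0211, 0.0094]
ee_rot: [2.309, 2.13, 0.0]
wrist_force: [0.2, -0.5, 0.1]
finger_gap: 0.0187
t 8.7 pos [ 0.49   -0.0211  0.0094] feeder xy [-71.2  15.9] F [ 0.2 -0.5  0.1] gap 0.0187
shift tool/0.3: [0.1504 0.0007 0.0013] turn/5deg: [ 0. -0. -0.]
```

View pics/topt.png

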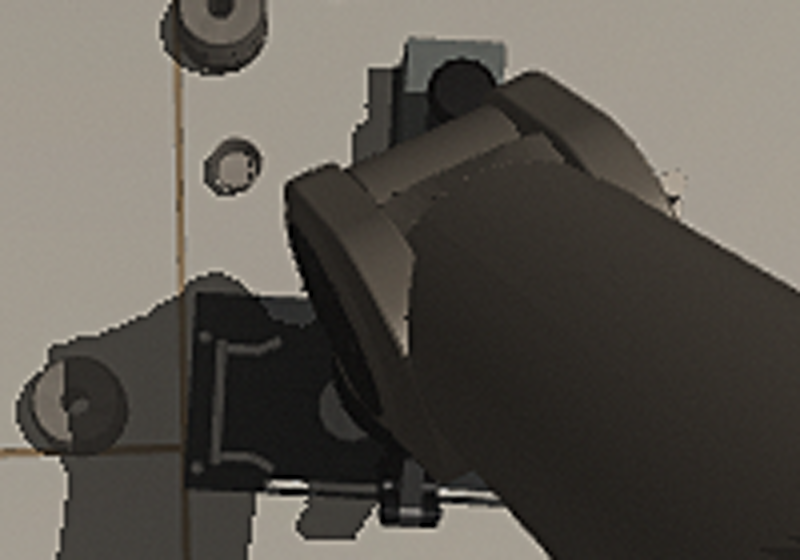

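The disc is moving with the fingers: its left edge went from crop x = 402 to 320, about 40 mm. I'll keep pushing.

```bash
python3 -m crank '[[[200,0.03,0,0,0,0,0],[200,0.03,0,0,0,0,0],[200,0.03,-0.002,0,0,0,0],[200,0.025,-0.001,0,0,0,0],[200,0.01,0,0,0,0,0]]]'
python3 d.py -.072 .061 .009
python3 - <<'E'
from plant import env
from h import *
s=env.snapshot("top"); crop(s,245,150,200,140,4,"pics/topu.png")
E
```

```text
t: 9.25
position: [0.492, 0.0167, 0.0093]
ee_rot: [-2.308, -2.131, -0.001]
wrist_force: [0.1, -0.0, 0.3]
finger_gap: 0.0186
t 9.25 pos [0.492  0.0167 0.0093] feeder xy [-72.2  53.7] F [ 0.1 -0.   0.3] gap 0.0186
shift tool/0.3: [0.0244 0.0008 0.0011] turn/5deg: [ 0.   -0.    0.01]
```

View pics/topu.png

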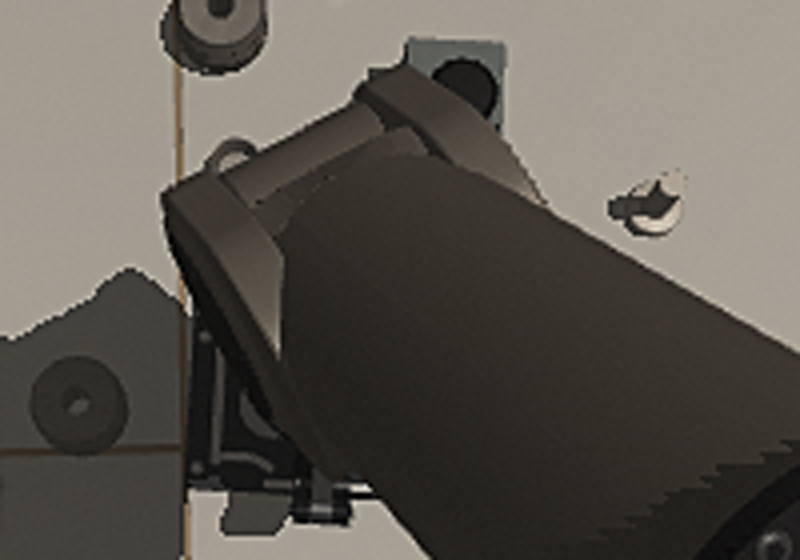

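The disc's left edge is at crop x ≈ 241 and the stop is at ≈ 226, so about 7 mm remains. I'll creep in.

```bash
python3 -m crank '[[[200,0.007,0,0,0,0,0],[200,0.007,0,0,0,0,0],[200,0.005,0,0,0,0,0],[200,0.003,0,0,0,0,0],[200,0,0,0,0,0,0]]]'
python3 d.py -.072 .061 .009
```

```text
t: 9.8
position: [0.4926, 0.022, 0.0093]
ee_rot: [2.309, 2.13, -0.0]
wrist_force: [-0.6, -0.2, -0.1]
finger_gap: 0.0184
t 9.8 pos [0.4926 0.022  0.0093] feeder xy [-72.2  59.1] F [-0.6 -0.2 -0.1] gap 0.0184
shift tool/0.3: [0.0064 0.0005 0.001 ] turn/5deg: [-0.    0.   -0.01]
```

```bash
python3 -m crank '[[[200,0.003,0,0,0,0,0],[200,0.003,0,0,0,0,0],[200,0.002,0,0,0,0,0],[200,0,0,0,0,0,0],[200,0,0,0,0,0,0]]]'
python3 d.py -.072 .061 .009
python3 - <<'E'
from plant import env
from h import *
s=env.snapshot("top"); crop(s,245,150,200,140,4,"pics/topv.png")
s=env.snapshot("side"); crop(s,240,200,180,150,4,"pics/sidev.png")
E
```

```text
t: 10.3
position: [0.4927, 0.0243, 0.0093]
ee_rot: [2.309, 2.13, -0.0]
wrist_force: [0.7, -0.2, -0.2]
finger_gap: 0.0184
t 10.3 pos [0.4927 0.0243 0.0093] feeder xy [-72.2  61.3] F [ 0.7 -0.2 -0.2] gap 0.0184
shift tool/0.3: [-0.001   0.0006  0.001 ] turn/5deg: [-0.    0.   -0.01]
```

View pics/topv.png

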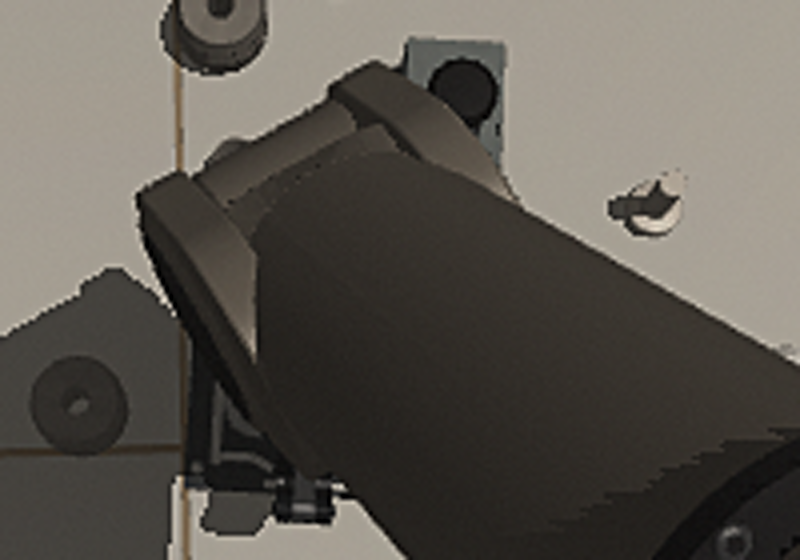

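```bash
python3 -m crank '[[[200,0.002,0,0,0,0,0],[200,0.002,0,0,0,0,0],[200,0,0,0,0,0,0],[200,0,0,0,0,0,0],[200,0,0,0,0,0,0]]]'
python3 d.py -.072 .061 .009
```

```text
t: 10.9
position: [0.4928, 0.0252, 0.0093]
ee_rot: [2.31, 2.129, -0.001]
wrist_force: [-0.3, -3.6, -0.1]
finger_gap: 0.0181
t 10.9 pos [0.4928 0.0252 0.0093] feeder xy [-72.2  62.3] F [-0.3 -3.6 -0.1] gap 0.0181
shift tool/0.3: [-0.0042  0.0007  0.0009] turn/5deg: [-0.    0.01 -0.01]
```

Contact: -3.6 N in y, so the disc is seated against the stop. Backing off and lifting to look.

```bash
python3 -m crank '[[[200,-0.03,0,0,0,0,0],[200,-0.07,0,0,0,0,0],[200,-0.07,0,0,0,0,0],[200,0,0,-0.1,0,0,0],[200,0,0,-0.1,0,0,0]]]'
python3 -m crank '[[[200,0,0,-0.16,0,0,0],[200,-0.16,0,-0.1,0,0,0],[200,-0.16,0,0,0,0,0],[200,-0.16,0,0,0,0,0],[200,-0.16,0,0,0,0,0]]]'
python3 -m crank '[[[200,-0.16,0,0,0,0,0],[200,-0.1,0,0,0,0,0],[200,0,0,0,0,0,0],[200,0,0,0,0,0,0],[200,0,0,0,0,0,0]]]'
python3 - <<'E'
from plant import env
from h import *
p=np.load("pose.npy");c,n=np.cos(p[2]),np.sin(p[2])
for nm,o in (("top",(245,150,200,140)),("side",(240,200,180,150))):
    s=env.snapshot(nm); crop(s,*o,4,f"pics/{nm}w.png")
    for th in ("disc_0","plunger_top"):
      for d in env.spot_in(s,th):
        q=ray(s,d["uv"],.01 if th=="disc_0" else .095)-[p[0],p[1],0]
        print(nm,th,np.round(d["uv"],1),round(d["p"],2),"feeder",((c*q[0]+n*q[1])*1e3).round(1),((-n*q[0]+c*q[1])*1e3).round(1))
E
```

```text
t: 11.4
position: [0.4879, -0.0258, 0.0693]
ee_rot: [-2.309, -2.127, 0.001]
wrist_force: [1.5, -0.3, -0.0]
finger_gap: 0.0184
t: 11.9
position: [0.4737, -0.2127, 0.1445]
ee_rot: [2.307, 2.13, 0.002]
wrist_force: [-0.3, -0.6, -0.2]
finger_gap: 0.0185
t: 12.4
position: [0.4678, -0.2871, 0.1438]
ee_rot: [-2.307, -2.132, -0.001]
wrist_force: [0.3, 0.4, 0.2]
finger_gap: 0.0187
top disc_0 [307. 250.] 0.46 feeder -71.6 89.1
top plunger_top [357.6 173.6] 0.54 feeder 58.7 4.7
top plunger_top [353.4 241. ] 0.42 feeder -64.3 7.5
side disc_0 [283.3 280.1] 0.58 feeder -74.3 86.7
side disc_0 [342.3 280.3] 0.57 feeder 21.7 32.9
side plunger_top [287.  284.3] 0.64 feeder -116.3 -13.3
side plunger_top [371.9 250. ] 0.5 feeder 53.4 -5.2
```

View pics/topw.png

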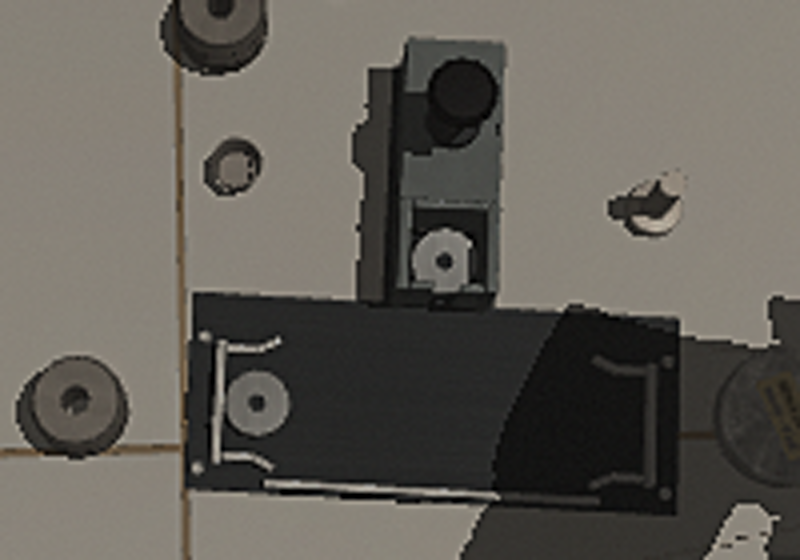

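View pics/sidew.png

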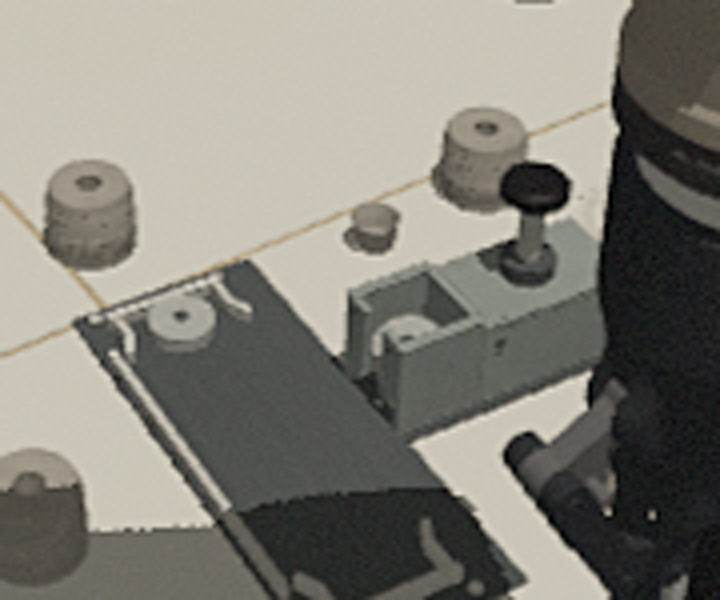

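The disc (top crop (258,403)) lies flat in the left bay against the stop. The plunger is up, and the die, punch, crucible and tin are where they were. The arm is clear.

```bash
python3 -c "
from plant import env
print(env.hand_in()); s=env.get_state(); print(s['t'],s['wrist_force'])"
```

```text
the job is handed in; nothing more can be done
None
the job is handed in; nothing more can be done
```

The job is done and handed in at about 12.5 s of the 38 s allowed; no verdict was reported.

- **Press:** I pressed the plunger once with the shut fingertips. It reached its hard stop at z = 0.073 m, with the force rising to 23.5 N, and then came back up. One disc came out, at feeder x ≈ -68 mm, y ≈ 0.5 mm.
- **Push:** With the fingers 18 mm apart, cradling the disc, I pushed it along the tray into the +y bay beside the leftmost die. I stopped when a 3.6 N contact force built up, then backed off and moved the arm clear.
- **Last checks:** Both cameras show the disc flat against the end stop and the plunger up. The detector puts the disc at feeder (-72, 89) mm from the top camera and (-74, 87) mm from the side. The seated point is (-72, 85) mm, so it is within about 4 mm. The three remaining discs were not measured one by one; the top view shows the stack still centred in the magazine.
- **Bystanders:** The die, punch and crucible stand at the same pixels in the top view as at the start. The tin was only partly visible and in the arm's shadow at the end.
- **Disagreements:** Some detector reports were false: "plunger_top" at a spot on the tray in both views, and a second "disc_0" at the magazine that was the stack. I set them aside against the pictures.

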